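# Fit a glass filter to the photometer head and snap its light cover on

### The arm

A 6-joint arm with a two-finger parallel gripper is mounted at the origin on a cart in front of the work surface, level with it; the furniture and walls round the work are solid. World frame = base frame: x ahead of the robot, y to its left, z up, the work surface at z = 0. Lengths are in mm, angles in rad, forces in N, time in s.
With the tool pointing down it reaches from about 300 to 775 mm from the base axis. Payload 14.6 kg.
Tool frame: the origin (TCP) lies at the very end of the fingers, on their centre line; the grasp point (between the pads) lies 19 mm behind it; z points along the fingers, y is the line along which they close (so a half turn about z gives the same grasp; the last joint's range is limited). The gripper opens to 94 mm and grips with 3 to 60 N. Pads are 16 mm wide; open, the fingers measure 119 mm over their backs; the gripper's body (75 mm by 177 mm) begins 78 mm behind the grasp point.
Start: joints at [1.242, 0.3, 1.521, -0, 1.321, -0.067], TCP at [142.349, 531.25, 205.446] pointing down, gripper open.
Joint ranges: [-3.03, 3.03], [-0.79, 2.21], [0.23, 2.52], [-1.04, 4.18], [0, 3.07], [-2.55, 2.55]. Speed limits (rad/s): [2.22, 2.22, 2.57, 3.14, 3.14, 3.14].

### API

Orientations are given as [roll, pitch, yaw] about the fixed x, y, z axes, in that order (R = Rz(yaw) Ry(pitch) Rx(roll)).
In Python, from cell import manip, optics gives the robot as it stands.
- The arm moves only by the shell command python3 -m crank 'ROWS' [FORCE]. ROWS is JSON, a list of rows, each a list of 7 numbers: the opening in per cent of the stroke, from 0 (shut) to 100 (fully open), then the shift along the tool's x, y, z in mm, then the turn, a rotation vector about the tool's x, y, z in rad. A call has 1 to 10 rows; each row is the pose to reach, as a shift and turn from the pose commanded when the call began, along the tool's axes at that moment; what a row does not reach only later rows make up. A row lasts 1/10 s, in which the tool goes at most 50 mm and 8.59 degrees, less where a joint would pass 70% of its speed; a pose out of reach is approached as far as the arm can. A call with a gripper value outside its range is refused whole. The fingers move at their own pace and stop on an object; FORCE is the grip in N (left out, the last holds). Time passes only in rows, so rows that repeat a pose let the fingers close. It gives the time, the measured TCP pose, the force, the opening and the grip force at its end, in the units of the state.
- manip.read_state(): the state, without advancing time (a new reading comes with each control period).
- optics.camera(name): name is "scene" or "top" or "wrist"; returns (picture, depth): 480x640x3 uint8, red, green, blue; 480x640 float32, mm along the optical axis (not along the pixel's ray), 0 where there is no reading.
- optics.calibration(name): a dict with "camera_matrix" (3x3 intrinsics, pixels), "k1" (the pictures are not rectified: a ray, as slopes to the right and down, at radius r is drawn at 1 + k1 r^2 times it, then the intrinsics apply), "R" (3x3) and "t" (3): a world point X has camera coordinates R X + t. Camera axes: x right, y down, z forward; pixel columns grow to the right and rows downward; lengths in mm; the calibration is good to about 2 mm. A picture is of the moment at which its call begins: read the wrist's pose just before it. calibration takes no time and is no camera call; for the wrist camera it gives the pose at the moment of the call.
- manip.sign_off(): hands the job in; it is judged then, once.
The state is a dict: "clock": time; "joints": joint angles; "qd": joint speeds; "effort": joint torques, N m; "eef_pos": TCP position; "eef_rot": TCP orientation; "wrist_force": force on the tool from outside, world axes, zero at the start; "moment": the same for the moment, N m; "finger_gap": finger opening in mm; "finger_force": force on a finger pad.
Only numpy, scipy, OpenCV 4.12 (cv2) and the standard library are available. Lean on these libraries where they do the work, as an engineer would, in place of code of your own. Each camera call takes 0.05 s, during which the arm holds its last target. There are 200 camera calls.

### The job

Change the photometer head over to the orange filter: take the orange filter slide from the storage rack, slide it edgewise down the slot of the head and let go of it only when it is fully home. Then set the light-grey cover over it, press it straight down until the steel hooks on both sides snap over its ledges, and keep pressing so that it beds on its seal: finish there without letting go, still holding the cover pressed firmly down. Leave the other filters and the things lying around where they are.

Things in the scene. Friction and masses are not known exactly. Their poses are not given: they have to be found in the camera images.
- filter_orange: Filter slide: upright black frame 44 wide (y) x 5 thick (x) x 50 high with orange glass; on its top a grip tab of the same colour 30 (y) x 10 (x) x 20 high (70 high in all). 40 g. Origin: centre of its underside, z up; same turned half round. The one to fit. Starts in any of the three places of the rack, 16 mm deep in its slot, foot at z = 8 mm.
- filter_blue: Filter slide: upright black frame 44 wide (y) x 5 thick (x) x 50 high with blue glass; on its top a grip tab of the same colour 30 (y) x 10 (x) x 20 high (70 high in all). 40 g. Origin: centre of its underside, z up; same turned half round. Stands in the rack; leave it.
- filter_green: Filter slide: upright black frame 44 wide (y) x 5 thick (x) x 50 high with green glass; on its top a grip tab of the same colour 30 (y) x 10 (x) x 20 high (70 high in all). 40 g. Origin: centre of its underside, z up; same turned half round. Stands in the rack; leave it.
- rack: Fixed white storage rack 48 (x) x 180 (y) x 24 high, three slots in one line along its y axis, 56 mm apart, each 8 x 47 mm and 16 mm deep. Origin: centre of its underside.
- holder: Photometer head, fixed to the worktop: grey base plate 84 (x) x 132 (y) x 12, on it a block 52 (x) x 80 (y) with a flat shoulder (black seal) at z = 50 mm, on that a dark grey neck 40 (x) x 64 (y) up to z = 68, outer top edges chamfered 4 mm. Barrels front and back reach 71 mm from the centre, below z = 50. A steel hook at each y end. Origin: centre of the underside, z up.
- slot_floor (a point): Centre of the floor of the filter slot, z = 20 mm; axes as the head's. The slot opens at the neck's top: 7 mm (x) by 47 mm (y), 48 mm deep, mouth chamfered 3 mm. The filter's origin comes here, its y along this y; home, its frame stands 2 mm out of the neck with the tab above.
- seat (a point): Centre of the shoulder on which the cover's rim comes to rest, z = 50 mm; axes as the head's. The cover's origin comes here, its y axis along this y (either way round). Hard stop.
- cover: Loose light-grey cover, open below: 50 (x) x 74 (y), inside 44 x 68 and 44 deep, flat top 48 above its rim, dark grip rib on top 12 thick (x) x 48 (y) x 22 high (70 in all). At each y end of the rim a ledge 5 mm high reaches 42 mm from the centre. 60 to 130 g. Lies rim down, rib up. Origin: centre of the rim plane, z up; same turned half round.
- hook_nose_l (a point): Nose of the +y hook at rest, 39 mm from the head's centre, z = 57 mm (the -y hook mirrors it); from it a ramp leads up and outward to 44 mm, z = 68. The cover slips over the neck with 2 mm play each side; about 13 mm above the seat its ledges meet the ramps, the push grows to 6 to 20 N, drops suddenly some 6 mm above it, and the hooks snap in 2 mm above it.
- hook_l (a joint): Sprung steel hook at the +y end of the head, hinged on the base plate. 0 = upright, at rest; grows (rad) as it is pushed outward, about 0.07 while the cover's ledge passes its nose; springs back to 0 when the ledge is under the nose.
- hook_r (a joint): Sprung steel hook at the -y end of the head, hinged on the base plate. 0 = upright, at rest; grows (rad) as it is pushed outward, about 0.07 while the cover's ledge passes its nose; springs back to 0 when the ledge is under the nose.
- timer: White timer 58 x 58 x 19, loose bystander on the worktop behind the head to the right. Origin: centre of its underside.
- cuvette_case: Black cuvette case 52 (x) x 90 (y) x 28, loose bystander at the back left. Origin: centre of its underside.
- pipette_bulb: Red rubber pipette bulb 42 x 72 x 42, loose bystander behind the head. Origin: centre of its underside.

How it is judged (in metres and radians):
On the way, in this order (a step that is already met when the one before it is completed fails the run):
1. the orange filter is home in the slot of the head (within 4 mm of the floor, upright) while the fingers still touch it (z of filter_orange in the frame of slot_floor below 0.004 m and horizontal distance between filter_orange and slot_floor below 0.004 m and angle between the y axis of filter_orange and the y axis of holder, either way round below 0.1 rad and angle between filter_orange's own z axis and vertical below 0.08 rad and contact force between the fingers and filter_orange above 0.5 N), for 0.1 s.
2. the cover sits on its seat over the filter and both hooks have snapped in over its ledges (z of filter_orange in the frame of slot_floor below 0.004 m and horizontal distance between filter_orange and slot_floor below 0.004 m and angle between the y axis of each of filter_orange, cover and the y axis of holder, either way round below 0.1 rad and angle between filter_orange's own z axis and vertical below 0.08 rad and z of cover in the frame of seat between -0.003 and 0.003 m and horizontal distance between cover and seat below 0.004 m and angle between cover's own z axis and vertical below 0.05 rad and value of joint each of hook_l, hook_r below 0.02 rad), for 0.2 s.
At the end, for the whole second after the job is handed in: Orange filter home in the slot (within 4 mm, upright); cover on its seat (3 mm in height, 4 mm sideways, level), both hooks back within 0.02 rad of rest over its ledges; robot still holding it down: fingers on the cover with over 3 N, cover pressed on the head with over 4 N (all of step 2 and contact force between the fingers and cover above 3 N and contact force between cover and holder above 4 N); the arm keeps its last pose, push and grip.
It fails at once if another filter is moved more than 15 mm (distance of any of filter_blue, filter_green from where it was at the start of the episode above 0.015 m).
It fails at once if the timer, the cuvette case or the pipette bulb is moved more than 20 mm (distance of any of timer, cuvette_case, pipette_bulb from where it was at the start of the episode above 0.02 m).
It also fails if it takes over 64 s, if anything falls off the work surface, if the arm or the gripper's body presses on something with over 40 N, if the wrist force passes 120 N, or if a joint passes its speed limit or range.

## Working session

There is one attempt and no reset: what is moved stays moved. The work goes in short steps, Python scripts to look and compute and a shell command to move; the robot and the scene stay as the last step left them, time stands still between calls to the robot, and variables do not carry over. Pictures are saved under pics/ and viewed, at most 10 in all, crops included, and the job is handed in when it is done.

```bash
ls; mkdir -p pics
cat > h.py <<'E'
import numpy as np,cv2,sys
sys.path.insert(0,'.')
from cell import manip,optics
def snap(n):
    c=optics.calibration(n); p,d=optics.camera(n); return p,d,{k:(np.array(v,float) if k!='k1' else v) for k,v in c.items() if k in('camera_matrix','k1','R','t')}
def rays(c,uv):
    K=c['camera_matrix']; uv=np.atleast_2d(np.array(uv,float))
    n=cv2.undistortPoints(uv[:,None],K,np.array([c['k1'],0,0,0,0]))[:,0]
    return np.c_[n,np.ones(len(n))]
def plane(c,uv,z):
    r=rays(c,uv)@c['R']; o=-c['R'].T@c['t']
    return o+r*((z-o[2])/r[:,2])[:,None]
def pts(c,d,mask=None):
    m=(d>0) if mask is None else (d>0)&mask
    v,u=np.nonzero(m); r=rays(c,np.c_[u,v]); return (r*d[v,u][:,None]-c['t'])@c['R'],np.c_[u,v]
E
python3 - <<'E'
from h import *
s=manip.read_state(); print(s)
for n in('scene','top','wrist'):
    p,d,c=snap(n); cv2.imwrite(f'pics/{n}0.png',p[:,:,::-1]); np.savez(f'{n}0.npz',p=p,d=d,**c)
    print(n,-c['R'].T@c['t'],c['R'][2],c['camera_matrix'][0],c['k1'])
E
```

```text
pics
{'clock': 0.0, 'joints': array([ 1.24238793e+00,  3.00468585e-01,  1.52157355e+00, -4.59631223e-05,
        1.32069987e+00, -6.65712395e-02]), 'qd': array([-4.17929877e-04,  6.34575512e-04,  1.78673443e-04,  2.43701595e-04,
       -5.06395206e-04, -8.85741026e-05]), 'effort': array([-7.03333135e-04, -5.31807590e+01, -3.52733767e+01,  7.07564154e-02,
        2.44054024e-02, -9.25837071e-05]), 'eef_pos': array([142.28548103, 531.00669298, 204.89089777]), 'eef_rot': array([-3.14044289e+00, -3.20353580e-05,  2.87976688e+00]), 'wrist_force': array([ 0.00237452, -0.52726428,  0.22516561]), 'moment': array([-0.01299138,  0.01682976,  0.02404945]), 'finger_force': 0.0, 'finger_gap': 94.21033099152154}
scene [ 84.73623681 436.46272765 732.53118878] [ 0.53651702 -0.43350326 -0.72403343] [476.8424344    0.         320.49642784] -0.049746638870087526
top [ 340.37949124   23.99347231 1068.58235766] [ 0.22714328  0.00655837 -0.97383927] [436.2891862    0.         320.95674208] 0.005782775810991896
wrist [ 69.07117289 550.45935835 384.13404784] [ 0.24977297 -0.06880317 -0.96585692] [410.67751921   0.         318.59677134] -0.07286763473665284
```

View pics/top0.png

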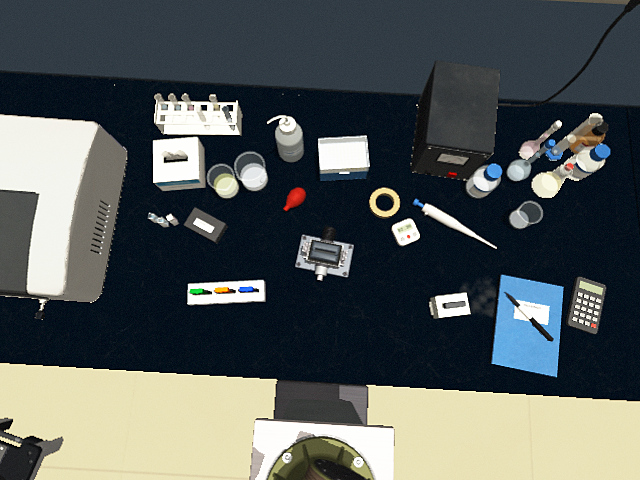

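View pics/scene0.png

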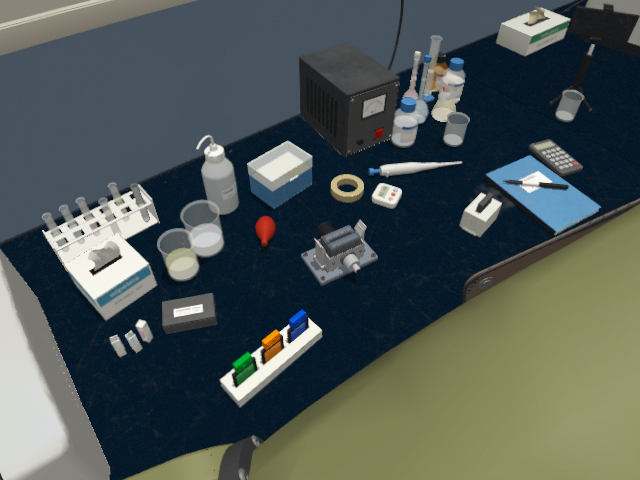

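The top view shows the rack centred near (226,292), with green, orange (222,290) and blue from left to right. The head is at (324,255), the cover at (450,305), the bulb at (294,199), the timer at (405,232) and the case at (205,224). The scene view agrees, with the orange tab at about (272,340).

```bash
cat > m.py <<'E'
from h import *
def load(n):
    z=np.load(n+'.npz'); c={k:z[k] for k in('camera_matrix','R','t')}; c['k1']=float(z['k1']); return z['p'],z['d'],c
def tri(cs,uvs):
    A=np.zeros((3,3));b=np.zeros(3)
    for c,uv in zip(cs,uvs):
        r=(rays(c,uv)@c['R'])[0]; r/=np.linalg.norm(r); o=-c['R'].T@c['t']; P=np.eye(3)-np.outer(r,r); A+=P;b+=P@o
    return np.linalg.solve(A,b)
def hsv(p): return cv2.cvtColor(p,cv2.COLOR_RGB2HSV)
def cents(m,amin=5):
    n,l,s,ce=cv2.connectedComponentsWithStats(m.astype(np.uint8)); return [(s[i,4],ce[i].round(1),s[i,:4]) for i in range(1,n) if s[i,4]>=amin],l
E
python3 - <<'E'
from m import *
for n,win in(('top0',(180,270,270,315)),('scene0',(215,300,330,410))):
    p,d,c=load(n); H=hsv(p); x0,y0,x1,y1=win; W=np.zeros(d.shape,bool); W[y0:y1,x0:x1]=1
    for col,lo,hi in(('g',45,85),('o',8,24),('b',100,125)):
        m=W&(H[...,0]>=lo)&(H[...,0]<=hi)&(H[...,1]>150)&(H[...,2]>100)
        P,uv=pts(c,d,m); t=P[:,2]>P[:,2].max()-6
        print(n,col,m.sum(),'topface',P[t].mean(0).round(1),uv[t].mean(0).round(1),'zmax',P[:,2].max().round(1))
p,d,c=load('top0')
P,uv=pts(c,d)
print('table z',np.median(P[(abs(P[:,0]-350)<200)&(abs(P[:,1])<200),2]))
for nm,(x0,y0,x1,y1) in dict(rack=(180,272,272,312),head=(285,222,365,290),cover=(420,280,480,325)).items():
    s=(uv[:,0]>x0)&(uv[:,0]<x1)&(uv[:,1]>y0)&(uv[:,1]<y1)
    for zl,zh in((6,15),(18,27),(45,55),(62,74),(46,52),(64,80)):
        q=s&(P[:,2]>zl)&(P[:,2]<zh)
        if q.sum()>15:
            r=cv2.minAreaRect(P[q][:,:2].astype(np.float32)); print(nm,zl,zh,q.sum(),np.round(P[q].mean(0),1),np.round(r[0],1),np.round(r[1],1),round(r[2],1))
E
```

```text
top0 g 59 topface [426.5 305.2  78.1] [195.9 290.6] zmax 81.2
top0 o 65 topface [432.6 249.3  78.9] [220.8 289.3] zmax 82.4
top0 b 62 topface [437.7 193.1  79.9] [245.7 288.4] zmax 83.7
scene0 g 202 topface [427.  309.   76.6] [241.5 359.8] zmax 80.1
scene0 o 388 topface [432.7 252.8  76.6] [270.2 337. ] zmax 79.3
scene0 b 305 topface [438.1 197.2  77.1] [296.9 316. ] zmax 80.9
table z 1.0433909041587504
rack 6 15 130 [422.  242.9  10. ] [433.7 253. ] [ 60.4 208.2] 4.1
rack 18 27 1068 [431.1 247.7  24.2] [432.2 251. ] [ 48.5 180.8] 6.4
rack 62 74 42 [429.2 250.6  68.9] [431.8 247.5] [  9.3 135.7] 5.7
rack 64 80 187 [431.3 253.8  76.1] [432.4 250.4] [ 11.2 141.6] 5.7
head 6 15 631 [529.1  20.2  12. ] [531.7  16.7] [188.  126.8] 83.1
head 18 27 46 [518.8  17.9  21.1] [536.8  21.2] [118.9  73.5] 82.5
head 45 55 459 [537.7  21.   49.6] [540.3  23.8] [97.  91.3] 30.8
head 62 74 466 [535.9  21.2  67.7] [536.5  20.9] [94.5 40.9] 81.2
head 46 52 340 [539.5  22.1  49.2] [539.1  23.7] [95.9 90.3] 32.7
head 64 80 474 [536.   21.5  68.8] [536.2  21.3] [102.6  40.2] 81.0
cover 6 15 45 [ 428.  -256.1    8.8] [ 448.8 -284.8] [ 89.5 119. ] 4.7
cover 18 27 23 [ 422.8 -248.9   22.6] [ 421.6 -250.7] [53.7 18.9] 33.0
cover 45 55 551 [ 430.9 -282.    49. ] [ 431.5 -283.4] [49.8 75. ] 10.3
cover 62 74 121 [ 431.1 -283.1   70.2] [ 431.4 -283.5] [12.6 47.9] 9.3
cover 46 52 488 [ 431.2 -282.7   49. ] [ 431.5 -283.4] [49.8 75. ] 10.3
cover 64 80 122 [ 431.2 -282.9   70.4] [ 431.5 -283.5] [12.5 47.9] 9.6
```

```bash
cat >> m.py <<'E'
from scipy.spatial.transform import Rotation as Ro
def go(pos,yaw):
    s=manip.read_state(); R=Ro.from_euler('xyz',s['eef_rot']); T=Ro.from_euler('xyz',[np.pi,0,yaw])
    print('shift',(R.inv().apply(np.array(pos)-s['eef_pos'])).round(1),'turn',(R.inv()*T).as_rotvec().round(4),'| at',s['eef_pos'].round(1),s['eef_rot'].round(4),'F',s['wrist_force'].round(1),'gap',round(s['finger_gap'],1),'t',round(s['clock'],2))
E
python3 -c "
from m import *
go([432.5,251,200],1.670)"
```

```text
shift [-352.8 -195.4    5.2] turn [-7.0000e-04  5.0000e-04  1.2098e+00] | at [142.3 531.1 205. ] [-3.1408 -0.      2.8798] F [-0.1 -0.7  0.3] gap 94.3 t 0.15
```

```bash
python3 -m crank '[[45,-353,-195,5,0,0,1.21],[45,-353,-195,5,0,0,1.21],[45,-353,-195,5,0,0,1.21],[45,-353,-195,5,0,0,1.21],[45,-353,-195,5,0,0,1.21],[45,-353,-195,5,0,0,1.21],[45,-353,-195,5,0,0,1.21],[45,-353,-195,5,0,0,1.21],[45,-353,-195,5,0,0,1.21],[45,-353,-195,5,0,0,1.21]]' 15
python3 - <<'E'
from m import *
go([432.5,251,200],1.670)
p,d,c=snap('wrist'); cv2.imwrite('pics/w1.png',p[:,:,::-1]); np.savez('w1.npz',p=p,d=d,**c)
H=hsv(p); m=(H[...,0]>=8)&(H[...,0]<=24)&(H[...,1]>150)&(H[...,2]>100)
P,uv=pts(c,d,m); 
s=(P[:,2]>60)&(P[:,2]<95); P=P[s]; print(s.sum(), P[:,2].max()); t=P[:,2]>P[:,2].max()-5
r=cv2.minAreaRect(P[t][:,:2].astype(np.float32)); print(P[t].mean(0),r)
E
```

```text
clock: 1.15
eef_pos: [433.2, 250.8, 200.1]
eef_rot: [-3.141, 0.0, 1.668]
wrist_force: [0.4, -0.2, -0.1]
finger_gap: 42.1
finger_force: 0.0
shift [ 0.3 -0.7  0.1] turn [-0.0007  0.0002 -0.0018] | at [433.2 250.8 200.1] [-3.1408e+00  2.0000e-04  1.6682e+00] F [ 0.4 -0.2 -0.1] gap 42.1 t 1.15
531 79.95545644519993
[432.90959892 251.19545866  77.97839832] ((433.10858154296875, 250.48208618164062), (9.81716251373291, 29.490598678588867), 5.325014114379883)
```

View pics/w1.png

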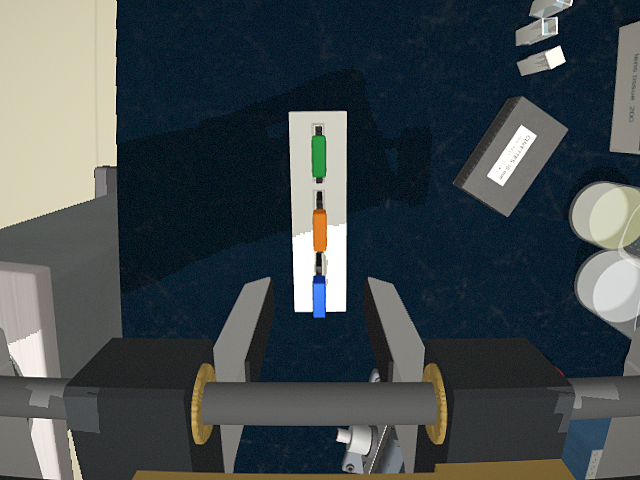

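The wrist view has the orange tab at (319,230), square to the fingers. Its depth agrees with the other views: centre (433, 250.8), top z 78. I'll descend and grip it.

```bash
python3 -m crank '[[45,0,0,45,0,0,0],[45,0,0,90,0,0,0],[45,0,0,120,0,0,0],[45,0,0,140.5,0,0,0],[45,0,0,140.5,0,0,0],[0,0,0,140.5,0,0,0],[0,0,0,140.5,0,0,0],[0,0,0,140.5,0,0,0],[0,0,0,140.5,0,0,0],[0,0,0,140.5,0,0,0]]' 30
```

```text
clock: 2.2
eef_pos: [433.1, 251.7, 60.6]
eef_rot: [3.141, -0.0, 1.67]
wrist_force: [-0.5, 0.8, 3.5]
finger_gap: 9.7
finger_force: 30.0
```

```bash
python3 -c "
from m import *
go([0,0,0],1.67)"; python3 -m crank '[[0,0,0,-10,0,0,0],[0,0,0,-25,0,0,0],[0,0,0,-60,0,0,0],[0,0,0,-100,0,0,0],[0,0,0,-130,0,0,0],[0,0,0,-130,0,0,0],[0,0,0,-130,0,0,0]]'
python3 - <<'E'
from m import *
go([536,21,215],1.5708-0.14)
p,d,c=load('top0')
# head: neck top & base plate edges from depth
P,uv=pts(c,d); s=(uv[:,0]>285)&(uv[:,0]<365)&(uv[:,1]>222)&(uv[:,1]<290)
for a,b in((62,74),(9,15)):
    q=P[s&(P[:,2]>a)&(P[:,2]<b)]; e=q[:,:2]-np.median(q[:,:2],0); w,V=np.linalg.eigh(e.T@e); print(a,np.median(q,0),V[:,1],np.degrees(np.arctan2(-V[0,1],V[1,1])))
E
```

```text
shift [-207.7 -455.9   60. ] turn [ 0.001  -0.0004 -0.0002] | at [433.1 251.7  60.6] [ 3.1406e+00 -4.0000e-04  1.6698e+00] F [-0.5  0.8  3.5] gap 9.7 t 2.2
clock: 2.9
eef_pos: [432.8, 251.5, 190.4]
eef_rot: [3.141, -0.0, 1.67]
wrist_force: [-1.0, 0.0, -0.4]
finger_gap: 9.8
finger_force: 30.0
shift [-239.5   79.9  -24.6] turn [ 0.0008 -0.0004  0.2389] | at [432.8 251.5 190.4] [ 3.1407e+00 -3.0000e-04  1.6697e+00] F [-1.   0.  -0.4] gap 9.8 t 2.9
62 [536.44671853  21.43933173  67.81281853] [0.14841287 0.98892549] -8.534961195808838
9 [520.89822      9.07625778  12.48623485] [0.17846803 0.98394571] -10.280539758826603
```

```bash
python3 -c "
from m import *
go([530,-18.5,200],1.42)"
```

```text
shift [-278.2   70.    -9.6] turn [ 0.0008 -0.0004  0.2497] | at [432.8 251.5 190.4] [ 3.1407e+00 -3.0000e-04  1.6697e+00] F [-1.   0.  -0.4] gap 9.8 t 2.9
```

```bash
python3 -m crank '[[0,-40,10,-9,0,0,0.03],[0,-80,20,-9,0,0,0.07],[0,-125,32,-9,0,0,0.11],[0,-170,43,-9,0,0,0.15],[0,-215,54,-9,0,0,0.2],[0,-250,63,-9,0,0,0.23],[0,-278,70,-9,0,0,0.25],[0,-278,70,-9,0,0,0.25],[0,-278,70,-9,0,0,0.25]]'
python3 - <<'E'
from m import *
go([536,21,200],1.42)
p,d,c=snap('wrist'); cv2.imwrite('pics/w2.png',p[:,:,::-1]); np.savez('w2.npz',p=p,d=d,**c)
E
```

```text
clock: 3.8
eef_pos: [529.4, -18.3, 197.8]
eef_rot: [-3.139, -0.0, 1.419]
wrist_force: [0.0, 0.7, -0.8]
finger_gap: 9.8
finger_force: 30.0
shift [39.8  0.6 -2.2] turn [-0.0023 -0.0001 -0.001 ] | at [529.4 -18.3 197.8] [-3.1393 -0.      1.419 ] F [ 0.   0.7 -0.8] gap 9.8 t 3.8
```

View pics/w2.png

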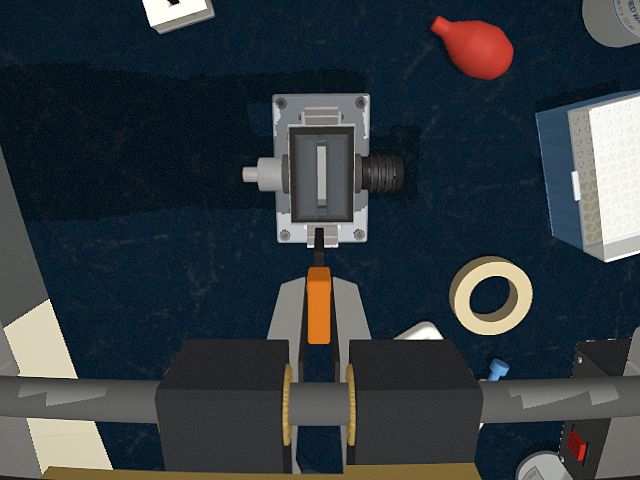

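The head's block spans (289–354, 125–222), with the slot at (321,173). The orange filter hangs between the fingers at (319,305). Now I'll measure the neck and slot relative to the held tab.

```bash
cat > n.py <<'E'
from m import *
def rect(q):
    r=cv2.minAreaRect(q[:,:2].astype(np.float32)); b=cv2.boxPoints(r); e=max((b[1]-b[0],b[2]-b[1]),key=np.linalg.norm); e=e*np.sign(e[1])
    return np.round(r[0],2),np.round(sorted(r[1]),1),round(float(np.arctan2(-e[0],e[1])),4)
E
python3 - <<'E'
from n import *
p,d,c=load('w2'); P,uv=pts(c,d); x,y=uv.T
W=(x>270)&(x<372)&(y>90)&(y<245)
for nm,a,b in(('neck',65,71),('shoulder',47,53),('plate',10,14.5)):
    s=W&(P[:,2]>a)&(P[:,2]<b)
    if nm!='plate': s&=(x>286)&(x<358)&(y>121)&(y<226)
    print(nm,s.sum(),np.median(P[s,2]).round(2),rect(P[s]))
inn=(x>300)&(x<345)&(y>130)&(y<218)
print('slot depth pts',np.percentile(P[inn,2],[0,5,15,30,50]))
s=inn&(P[:,2]<60)
g=cv2.cvtColor(p,cv2.COLOR_RGB2GRAY); m=np.zeros_like(g); m[130:218,300:345]=g[130:218,300:345]>130
n,l,st,ce=cv2.connectedComponentsWithStats(m); i=1+np.argmax(st[1:,4]); print(st[i],ce[i])
for z in(68,65):
    v,u=np.nonzero(l==i); print('slot light z',z,rect(plane(c,np.c_[u,v],z)))
print(g[173,285:360]); print(g[125:225:2,321])
H=hsv(p); mo=(H[...,0]>=8)&(H[...,0]<=24)&(H[...,1]>150)&(H[...,2]>100); mo[:250]=0;mo[350:]=0;mo[:,:300]=0;mo[:,340:]=0
Q,_=pts(c,d,mo); t=Q[:,2]>Q[:,2].max()-5; print('tab',np.median(Q[t],0),rect(Q[t]))
E
```

```text
neck 3487 67.58 (array([536.44,  20.81]), array([39.9, 63.6]), -0.1482)
shoulder 2286 50.02 (array([537.01,  20.74]), array([56.2, 80.6]), -0.1348)
plate 4760 11.96 (array([536.59,  20.99]), array([ 84.3, 131.6]), -0.1454)
slot depth pts [18.12807005 19.94242675 49.88071406 66.05066916 67.32746186]
[317 146   9  54 439] [321.35079727 171.81548975]
slot light z 68 (array([536.95,  24.86]), array([ 6. , 39.5]), -0.1485)
slot light z 65 (array([536.91,  24.56]), array([ 6. , 39.9]), -0.1485)
[ 87  88  86  91 155  75  41  46  44  49  52  64  66  74  80  86  85  88
  89  91  91  91  94  91  92  93  92  94  96  91  85  72 133 174 170 168
 170 167 170 176 165  80  70  81  84  89  89  89  90  86  88  91  93  89
  87  90  90  89  91  82  74  72  69  49  49  48  42  41  77 175  74  82
  89  87  86]
[183  51  47  45  44  74  77  77 107  71  73 182 171 172 172 170 171 170
 171 172 170 169 169 169 170 169 168 170 168 168 172 166 166 168 166 169
 169 127 111 115  86  58  86  82  94  78  63  53  31 163]
tab [528.91672574 -18.41899778 215.2082017 ] (array([528.91, -19.01]), array([ 9.7, 29.8]), -0.1435)
```

```bash
python3 -c "
from m import *
go([536.8,21.5,132],1.4235)"; python3 -m crank '[[0,20,0,0,0,0,0],[0,40.5,1,10,-0.002,0,-0.005],[0,40.5,1,35,-0.002,0,-0.005],[0,40.5,1,55,-0.002,0,-0.005],[0,40.5,1,65,-0.002,0,-0.005],[0,40.5,1,65,-0.002,0,-0.005],[0,40.5,1,65,-0.002,0,-0.005]]'
python3 - <<'E'
from n import *
go([536.8,21.5,73],1.4235)
p,d,c=snap('wrist'); cv2.imwrite('pics/w3.png',p[100:400,180:460,::-1].repeat(2,0).repeat(2,1)); np.savez('w3.npz',p=p,d=d,**c)
P,uv=pts(c,d); x,y=uv.T
s=(abs(P[:,0]-536)<60)&(abs(P[:,1]-21)<80)&(P[:,2]>9)&(P[:,2]<14.5); print('plate',rect(P[s]))
H=hsv(p); mo=(H[...,0]>=8)&(H[...,0]<=24)&(H[...,1]>150)&(H[...,2]>100); mo[:250]=0;mo[350:]=0;mo[:,:300]=0;mo[:,340:]=0
Q,_=pts(c,d,mo); t=Q[:,2]>Q[:,2].max()-5; print('tab',np.median(Q[t],0),rect(Q[t]))
E
```

```text
shift [39.8  1.5 66.1] turn [-0.0017 -0.0001 -0.0034] | at [529.4 -17.6 198.1] [-3.1398e+00 -1.0000e-04  1.4201e+00] F [ 0.   0.  -0.8] gap 9.6 t 3.85
clock: 4.55
eef_pos: [537.3, 22.1, 134.7]
eef_rot: [3.139, -0.0, 1.425]
wrist_force: [1.0, 0.0, -0.5]
finger_gap: 9.5
finger_force: 30.0
shift [-0.6 -0.6 61.7] turn [ 0.0028 -0.0001  0.0018] | at [537.3  22.1 134.7] [ 3.1388e+00 -1.0000e-04  1.4253e+00] F [ 1.   0.  -0.5] gap 9.5 t 4.55
plate (array([536.66,  21.27]), array([ 84.2, 130.9]), -0.1432)
tab [536.8424824   21.49485174 152.32699171] (array([536.6 ,  21.47]), array([ 9.8, 29.8]), -0.1452)
```

View pics/w3.png

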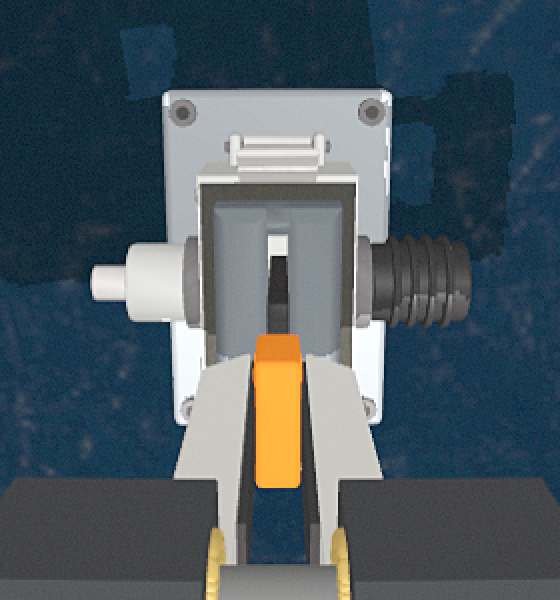

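In this 2x crop the filter frame at (280,290) lines up with the slot at (278,245). The tab and base plate centres agree within 0.3 mm, so I'll insert.

```bash
python3 -m crank '[[0,-0.3,-0.2,8,0,0,0],[0,-0.3,-0.2,16,0,0,0],[0,-0.3,-0.2,22,0,0,0],[0,-0.3,-0.2,28,0,0,0],[0,-0.3,-0.2,34,0,0,0],[0,-0.3,-0.2,40,0,0,0],[0,-0.3,-0.2,46,0,0,0],[0,-0.3,-0.2,50,0,0,0],[0,-0.3,-0.2,50,0,0,0]]'; python3 -m crank '[[0,0,0,5,0,0,0],[0,0,0,9,0,0,0],[0,0,0,11,0,0,0],[0,0,0,11,0,0,0]]'
```

```text
clock: 5.5
eef_pos: [536.7, 21.4, 83.4]
eef_rot: [3.14, 0.0, 1.425]
wrist_force: [-0.1, -0.7, -0.9]
finger_gap: 9.6
finger_force: 30.0
clock: 5.9
eef_pos: [537.0, 21.4, 72.8]
eef_rot: [3.14, 0.0, 1.425]
wrist_force: [0.3, -0.2, 0.5]
finger_gap: 9.7
finger_force: 30.0
```

```bash
python3 -m crank '[[0,0,0,0.8,0,0,0],[0,0,0,1.5,0,0,0],[0,0,0,1.5,0,0,0],[0,0,0,1.5,0,0,0]]'
```

```text
clock: 6.3
eef_pos: [537.4, 21.4, 72.5]
eef_rot: [3.138, -0.0, 1.425]
wrist_force: [-3.1, -1.2, 10.6]
finger_gap: 9.8
finger_force: 30.0
```

The floor contact comes at TCP z 72.5, as expected, so the filter is home. I'll release, rise, and plan the cover move.

```bash
python3 -m crank '[[0,0,0,-0.5,0,0,0],[30,0,0,-0.5,0,0,0],[30,0,0,-0.5,0,0,0],[30,0,0,-25,0,0,0],[45,0,0,-75,0,0,0],[45,0,0,-110,0,0,0],[45,0,0,-110,0,0,0]]'
python3 - <<'E'
from n import *
p,d,c=snap('top'); np.savez('top1.npz',p=p,d=d,**c)
p,d,c=load('w2')
p,d,c=load('top0'); P,uv=pts(c,d); x,y=uv.T; W=(x>420)&(x<480)&(y>280)&(y<325)
for a,b in((46,52),(66,76)):
    s=W&(P[:,2]>a)&(P[:,2]<b); print(np.median(P[s,2]),rect(P[s]))
p,d,c=snap('wrist'); np.savez('w4.npz',p=p,d=d,**c)
P,uv=pts(c,d); H=hsv(p); mo=(H[...,0]>=8)&(H[...,0]<=24)&(H[...,1]>150)&(H[...,2]>100); Q,_=pts(c,d,mo); Q=Q[(abs(Q[:,0]-537)<40)&(abs(Q[:,1]-21)<40)&(Q[:,2]<110)]; t=Q[:,2]>Q[:,2].max()-5; print('tab',np.median(Q[t],0),rect(Q[t]))
go([431.5,-283.5,190],1.5708+0.165)
E
```

```text
clock: 7.0
eef_pos: [538.6, 21.4, 186.2]
eef_rot: [3.132, -0.001, 1.425]
wrist_force: [0.6, 0.1, -0.2]
finger_gap: 42.3
finger_force: 0.0
49.02683385125485 (array([ 431.46, -283.39]), array([49.8, 75. ]), 0.1799)
70.6862357821586 (array([ 431.52, -283.5 ]), array([12.3, 47.9]), 0.1623)
tab [536.41890091  20.99991971  90.02583946] (array([536.21,  20.36]), array([ 9.7, 29.8]), -0.1436)
shift [-317.   -59.8   -8.7] turn [ 2.70e-03  3.00e-04 -3.11e-01] | at [536.8  21.4 181.5] [ 3.1389e+00 -1.0000e-04  1.4248e+00] F [-0.8 -0.5 -1.4] gap 42.0 t 7.1
```

```bash
python3 -m crank '[[45,-20,-4,-9,0,0,-0.02],[45,-60,-12,-9,0,0,-0.06],[45,-105,-20,-9,0,0,-0.1],[45,-150,-28,-9,0,0,-0.15],[45,-195,-37,-9,0,0,-0.19],[45,-240,-45,-9,0,0,-0.24],[45,-280,-53,-9,0,0,-0.28],[45,-317,-60,-9,0,0,-0.311],[45,-317,-60,-9,0,0,-0.311],[45,-317,-60,-9,0,0,-0.311]]'
python3 - <<'E'
from n import *
go([431.5,-283.5,51],1.74)
p,d,c=snap('wrist'); cv2.imwrite('pics/w5.png',p[:,:,::-1]); np.savez('w5.npz',p=p,d=d,**c)
P,uv=pts(c,d); W=(abs(P[:,0]-431)<60)&(abs(P[:,1]+283)<60)
for a,b in((45,52),(66,76)):
    s=W&(P[:,2]>a)&(P[:,2]<b); print(np.median(P[s,2]),rect(P[s]),np.median(P[s],0))
E
```

```text
clock: 8.1
eef_pos: [430.6, -283.5, 188.8]
eef_rot: [3.141, -0.001, 1.734]
wrist_force: [0.4, 0.2, 0.2]
finger_gap: 42.2
finger_force: 0.0
shift [ -0.4   0.8 137.8] turn [ 0.0002 -0.0014 -0.006 ] | at [ 430.6 -283.5  188.8] [ 3.1414e+00 -1.4000e-03  1.7340e+00] F [0.4 0.2 0.2] gap 42.2 t 8.1
48.00990173169695 (array([ 430.89, -282.38]), array([49.8, 74.8]), 0.1828) [ 428.8132544  -278.16221999   48.00990173]
69.84008559093968 (array([ 431.09, -282.18]), array([12.9, 48.1]), 0.1692) [ 430.95149687 -281.26155616   69.84008559]
```

View pics/w5.png

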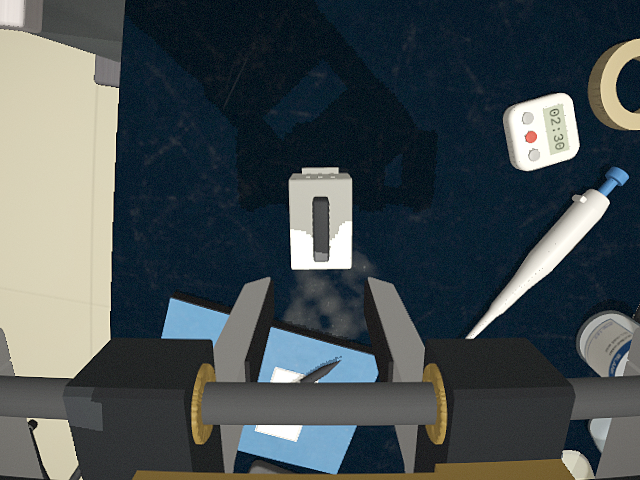

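The cover stands at (321,218), with its rib at (321,229) centred between the fingers and its top at z 48/70 as specified. I'll grasp it.

```bash
python3 -m crank '[[45,1,0.5,45,0,0,-0.009],[45,1,0.5,90,0,0,-0.009],[45,1,0.5,120,0,0,-0.009],[45,1,0.5,135,0,0,-0.009],[45,1,0.5,139,0,0,-0.009],[45,1,0.5,139,0,0,-0.009],[0,1,0.5,139,0,0,-0.009],[0,1,0.5,139,0,0,-0.009],[0,1,0.5,139,0,0,-0.009],[0,1,0.5,139,0,0,-0.009]]' 50; python3 -m crank '[[0,0,0,0,0,0,0],[0,0,0,0,0,0,0]]'
```

```text
clock: 9.15
eef_pos: [432.0, -282.5, 51.8]
eef_rot: [3.139, 0.001, 1.745]
wrist_force: [0.1, -0.6, -0.0]
finger_gap: 13.9
finger_force: 0.0
clock: 9.35
eef_pos: [432.1, -282.6, 51.7]
eef_rot: [3.139, 0.001, 1.745]
wrist_force: [-0.1, 0.6, 4.1]
finger_gap: 11.4
finger_force: 50.0
```

```bash
python3 -m crank '[[0,0,0,-15,0,0,0],[0,0,0,-50,0,0,0],[0,0,0,-95,0,0,0],[0,0,0,-130,0,0,0],[0,0,0,-150,0,0,0],[0,0,0,-150,0,0,0],[0,0,0,-150,0,0,0],[0,0,0,-150,0,0,0]]' 60
python3 - <<'E'
from n import *
go([536.8,21.3,202],1.424)
p,d,c=snap('wrist'); np.savez('w6.npz',p=p,d=d,**c)
P,uv=pts(c,d); W=(abs(P[:,0]-431)<60)&(abs(P[:,1]+283)<60)
for a,b in((192,202),(214,226)):
    s=W&(P[:,2]>a)&(P[:,2]<b); print(s.sum(),np.median(P[s,2]),rect(P[s]))
E
```

```text
clock: 10.15
eef_pos: [431.0, -282.0, 199.7]
eef_rot: [3.141, -0.001, 1.745]
wrist_force: [0.4, -0.4, -0.4]
finger_gap: 11.4
finger_force: 60.0
shift [280.5 156.7  -1.9] turn [-1.000e-04 -1.300e-03  3.207e-01] | at [ 431.  -282.   199.7] [ 3.1414e+00 -1.3000e-03  1.7447e+00] F [ 0.4 -0.4 -0.4] gap 11.4 t 10.15
6692 195.90829351869434 (array([ 430.27, -281.38]), array([50.2, 74.1]), 0.1766)
3535 217.80844348580885 (array([ 432.7 , -279.71]), array([33.3, 47.2]), 0.5482)
```

```bash
python3 -m crank '[[0,20,11,-2,0,0,0.02],[0,60,34,-2,0,0,0.07],[0,100,56,-2,0,0,0.12],[0,140,78,-2,0,0,0.16],[0,180,101,-2,0,0,0.21],[0,220,123,-2,0,0,0.25],[0,255,143,-2,0,0,0.29],[0,275,154,-2,0,0,0.315],[0,280.5,157,-2,0,0,0.3207],[0,280.5,157,-2,0,0,0.3207]]'
python3 -m crank '[[0,0,0,15,0,0,0],[0,0,0,30,0,0,0],[0,0,0,40,0,0,0],[0,0,0,40,0,0,0],[0,0,0,40,0,0,0]]'
python3 - <<'E'
from n import *
go([537,21.2,148],1.424)
for n in('wrist','scene','top'):
    p,d,c=snap(n); np.savez(n+'7.npz',p=p,d=d,**c)
    if n=='wrist': cv2.imwrite('pics/w7.png',p[:,:,::-1])
    if n=='scene': cv2.imwrite('pics/s7.png',cv2.resize(p[180:310,260:430,::-1],None,fx=4,fy=4,interpolation=cv2.INTER_CUBIC))
    P,uv=pts(c,d); W=(abs(P[:,0]-537)<75)&(abs(P[:,1]-21)<90)
    s=W&(abs(P[:,2]-158)<5)&(abs(P[:,0]-537)<45)&(abs(P[:,1]-21)<60); print(n,'covertop',s.sum(),rect(P[s]) if s.sum()>10 else '')
    s=W&(P[:,2]>10)&(P[:,2]<14); print('plate',s.sum(),rect(P[s]))
E
```

```text
clock: 11.2
eef_pos: [537.4, 21.4, 202.5]
eef_rot: [3.141, 0.0, 1.426]
wrist_force: [-0.7, -0.7, -0.9]
finger_gap: 11.2
finger_force: 60.0
clock: 11.7
eef_pos: [537.8, 20.5, 163.8]
eef_rot: [3.139, 0.0, 1.424]
wrist_force: [0.1, 0.1, -1.4]
finger_gap: 11.7
finger_force: 60.0
shift [ 0.6 -0.9 15.8] turn [ 0.0022  0.     -0.0004] | at [537.8  20.5 163.8] [3.1394 0.     1.4236] F [ 0.1  0.1 -1.4] gap 11.7 t 11.7
wrist covertop 6747 (array([537.25,  21.18]), array([50.3, 74.3]), -0.1433)
plate 3448 (array([542.19,  59.55]), array([53.8, 84. ]), 1.434)
scene covertop 614 (array([537.56,  22.84]), array([53.1, 75.8]), -0.1676)
plate 628 (array([536.  ,  23.79]), array([ 83.7, 131.6]), -0.1557)
top covertop 1 
plate 0 (array([0., 0.]), array([0., 0.]), -0.0)
```

View pics/w7.png

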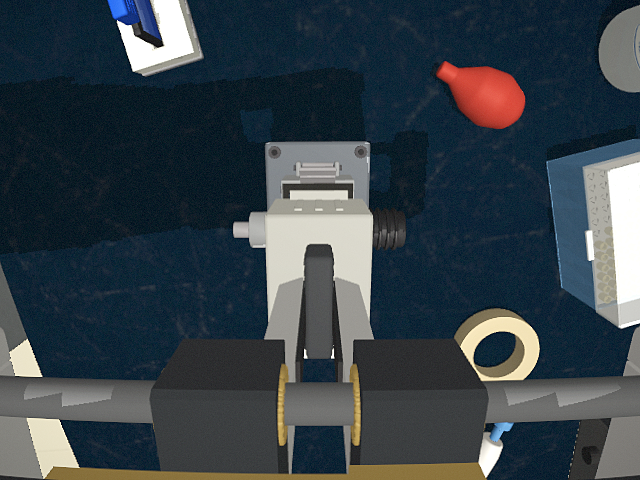

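View pics/s7.png

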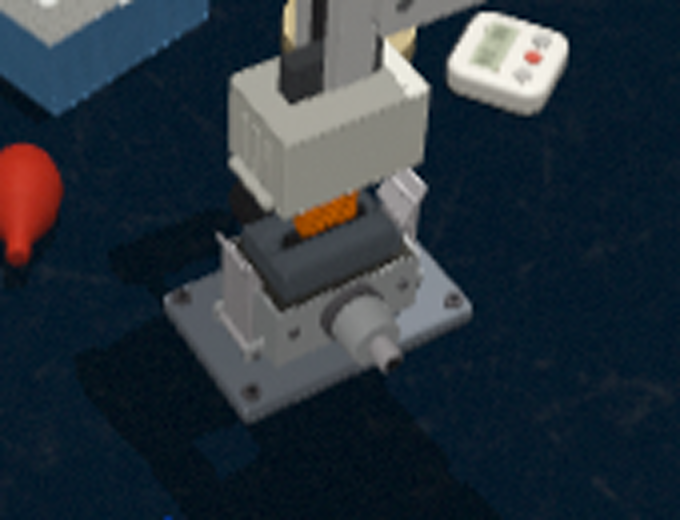

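The wrist view shows the cover (266–371) centred over the base plate (266–370). In the scene crop it sits level above the orange tab and neck. I'll take out 0.7 mm in x and descend in stages.

```bash
python3 -m crank '[[0,0.2,-0.7,10,0.001,0,0],[0,0.2,-0.7,20,0.001,0,0],[0,0.2,-0.7,30,0.001,0,0],[0,0.2,-0.7,37,0.001,0,0],[0,0.2,-0.7,42,0.001,0,0],[0,0.2,-0.7,42,0.001,0,0],[0,0.2,-0.7,42,0.001,0,0]]'
python3 -m crank '[[0,0,0,2,0,0,0],[0,0,0,4,0,0,0],[0,0,0,6,0,0,0],[0,0,0,6,0,0,0]]'
```

```text
clock: 12.55
eef_pos: [537.3, 21.3, 121.6]
eef_rot: [3.14, -0.0, 1.424]
wrist_force: [0.6, -0.1, 0.2]
finger_gap: 11.4
finger_force: 60.0
clock: 12.95
eef_pos: [537.0, 21.3, 115.2]
eef_rot: [3.141, 0.0, 1.424]
wrist_force: [-0.1, -1.2, -0.8]
finger_gap: 11.5
finger_force: 60.0
```

```bash
python3 -m crank '[[0,0,0,2,0,0,0],[0,0,0,4,0,0,0],[0,0,0,5,0,0,0],[0,0,0,5,0,0,0]]'
python3 -m crank '[[0,0,0,1.5,0,0,0],[0,0,0,3,0,0,0],[0,0,0,4,0,0,0],[0,0,0,4,0,0,0]]'
```

```text
clock: 13.35
eef_pos: [537.3, 21.3, 110.6]
eef_rot: [3.14, 0.0, 1.424]
wrist_force: [0.2, -1.5, 2.3]
finger_gap: 11.5
finger_force: 60.0
clock: 13.75
eef_pos: [537.3, 21.3, 106.5]
eef_rot: [3.14, 0.0, 1.424]
wrist_force: [1.0, -1.7, 0.9]
finger_gap: 11.3
finger_force: 60.0
```

```bash
python3 -m crank '[[0,0,0,1.5,0,0,0],[0,0,0,3,0,0,0],[0,0,0,4,0,0,0],[0,0,0,4,0,0,0]]'
python3 -m crank '[[0,0,0,0.7,0,0,0],[0,0,0,1.4,0,0,0],[0,0,0,2,0,0,0],[0,0,0,2,0,0,0]]'
```

```text
clock: 14.15
eef_pos: [536.8, 21.5, 101.9]
eef_rot: [-3.142, -0.0, 1.424]
wrist_force: [-0.1, -0.6, -0.8]
finger_gap: 11.7
finger_force: 60.0
clock: 14.55
eef_pos: [537.2, 21.5, 101.7]
eef_rot: [3.14, -0.0, 1.424]
wrist_force: [-7.9, 0.4, 13.7]
finger_gap: 11.5
finger_force: 60.0
```

```bash
python3 -m crank '[[0,0,-0.3,0.7,0,0,0],[0,0,-0.5,1.5,0,0,0],[0,0,-0.5,1.5,0,0,0],[0,0,-0.5,1.5,0,0,0],[0,0,-0.5,1.5,0,0,0]]'
python3 - <<'E'
from n import *
for n in('wrist','scene'):
    p,d,c=snap(n)
    if n=='scene': cv2.imwrite('pics/s8.png',cv2.resize(p[180:310,260:430,::-1],None,fx=4,fy=4,interpolation=cv2.INTER_CUBIC))
    P,uv=pts(c,d); W=(abs(P[:,0]-537)<40)&(abs(P[:,1]-21)<50); s=W&(abs(P[:,2]-98)<5); print(n,np.median(P[s,2]),rect(P[s]))
go([537,21.3,101.7],1.424)
E
```

```text
clock: 15.05
eef_pos: [537.1, 21.5, 101.6]
eef_rot: [3.138, -0.0, 1.424]
wrist_force: [-11.8, 0.3, 29.1]
finger_gap: 11.6
finger_force: 60.0
wrist 97.89987103425496 (array([536.58,  22.22]), array([50.3, 73.9]), -0.1461)
scene 97.48427190347613 (array([537.22,  23.95]), array([52.4, 75.3]), -0.138)
shift [-0.2 -0.1 -0.1] turn [ 0.0032 -0.0003  0.0002] | at [537.1  21.5 101.6] [ 3.1384e+00 -3.0000e-04  1.4242e+00] F [-11.9   0.1  28.9] gap 11.7 t 15.15
```

View pics/s8.png

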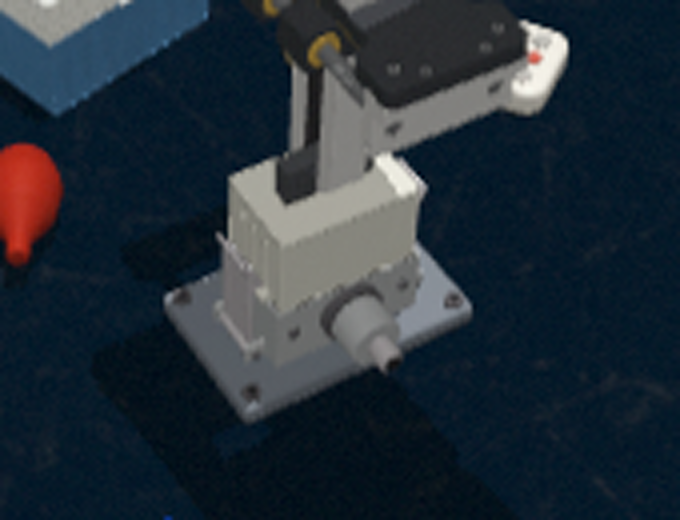

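The cover sits level on the shoulder with its top at z 97.9 against 98 expected. The visible hook, at (235,270) in the crop, stands upright over its ledge, and the arm is pressing with about 29 N. I'll hand it in.

```bash
python3 -c "
from cell import manip
print(manip.sign_off())"
```

```text
the job is handed in; nothing more can be done
None
```

The job is handed in with the orange filter home, the cover on its seat and held down with about 29 N; one hook is visibly upright over its ledge, the other was out of view, and no verdict came back.

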